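Nip the account book in the book press

TASK

Slide the account book back on the bed of the press until its spine sits flat against the back stop, pushing gently. Then take the crank by its loose grip sleeve and, keeping hold of the sleeve all the while, wind the platen down clockwise until you feel it meet the book and about an eighth of a turn further, so that the book is firmly nipped but not crushed. Let go and leave it so, with the other things on the desk left alone.

Things in the scene. Friction and masses are not known exactly. Their poses are not given: they have to be found in the camera images.
- press: Book press, fixed to the desk: grey bed, two steel posts (24 mm thick, at y = +-105 mm), a grey crossbar (50 mm deep in x, 250 mm wide, 135 to 160 mm above the desk) and a crank on top. Origin on the desk, on the upright spindle axis; x points away from the robot's side to the back, z up. A steel platen (130 x 140 x 12 mm) hangs under the crossbar and is lowered by the crank.
- bed: The press's flat bed, 280 x 250 x 20 mm, its top 20 mm above the desk, reaching from 180 mm in front of (-x) to 100 mm behind the spindle axis. Same origin and axes as the press.
- stop (a point): Middle of the front face of the steel back stop, an upright bar 150 mm wide and 30 mm high standing on the bed; the face looks to the press's -x. The point is 35 mm above the desk and 85 mm behind the spindle axis. Axes as the press.
- book: Dark hard-covered account book lying on the bed, 200 (x) x 140 (y) x 30 mm, about 0.6 kg; origin under its centre; its x points to its spine, the end that goes against the stop. It starts 20 to 40 mm short of the stop, a little askew, its front part sticking out of the press towards the robot; it slides on the bed.
- spine (a point): Middle of the book's spine face (its back end, +x of the book), 15 mm above its underside. Axes as the book.
- fore_edge (a point): Middle of the book's front end face (-x of the book), 15 mm above its underside, where it can be pushed. With the book home it lies 115 mm in front of the spindle axis. Axes as the book.
- crank (a joint): Angle of the crank, rad; grows as it turns clockwise seen from above, which lowers the platen by 24 mm a turn. At 0 the arm points to the press's +y: the sleeve's axis is at press x = 65 sin(angle) mm, y = 65 cos(angle) mm. It starts between 0 and 3 rad and may be turned to over 20 rad.
- spindle (a point): Top of the crank's hub, on the spindle axis, 182 mm above the desk. It drags evenly (10 N at the sleeve turning, some 4 N at rest, +-1.5 N) and stays where left. The platen is sprung: as it meets the book the drag rises 4 N in a tenth of a turn, then 2 N per further eighth. The platen's starting height varies by many mm and is not given: it meets the book 0.6 to 1.9 turns from the start.
- grip (a point): Point on the axis of the crank's grip sleeve, 216 mm above the desk. The sleeve is a dark wooden tube standing upright on the end of the crank arm, 24 mm thick, 181 to 241 mm above the desk, with a 4 mm steel cap over it; it spins freely on its pin, so a hand holding it need not turn. It is 65 mm from the spindle axis; the steel arm under it reaches up to 178 mm. z up.
- saucer: Bystander: white ceramic saucer, 120 mm across, 18 mm high; origin under its centre
- tin: Bystander: round polished steel tin, 94 mm across, 38 mm high; origin under its centre
- water: Bystander: clear water bottle with a green cap, 62 mm across, 190 mm high; origin under its centre
- slips: Bystander: block of pink paper slips 90 x 75 x 35 mm; origin under its centre
- stamp: Bystander: small turned wooden hand stamp, 36 mm across, 72 mm high; origin under its centre
- calculator: Bystander: grey desk calculator 150 x 100 x 20 mm; origin under its centre
- stapler: Bystander: black stapler 140 x 36 x 46 mm; origin under its centre
There are look-alikes about, which are no part of the job. What is shaped like the book but brown or turquoise is not meant.

How it is judged:
By the outcome, as a careful person would: the job done as asked, in the order asked, and still so for the second after the job is handed in, with the robot touching nothing.
It also fails if it takes over 72 s, if anything falls off the work surface, if the arm or the gripper's body presses on something with over 40 N, if the wrist force passes 120 N, or if a joint passes its speed limit or range.

ROBOT

A 6-joint arm with a two-finger parallel gripper is mounted at the origin on the work surface. World frame = base frame: x ahead of the robot, y to its left, z up, the work surface at z = 0. Lengths are in mm, angles in rad, forces in N, time in s.
With the tool pointing down it reaches from about 275 to 1000 mm from the base axis. Payload 8.4 kg.
Tool frame: the origin (TCP) lies on the centre line of the jaws, within the pads' length; the fingertips stand 17 mm ahead of it and the grasp point (between the pads) lies 2 mm behind it (r.tcp_to_tips is the z of the fingertips in the tool frame, in mm); z points along the fingers, y is the direction in which the jaws open and shut (so a half turn about z gives the same grasp; the last joint's range is limited). The gripper opens to 85 mm and grips with 20 to 120 N. Pads are 22 mm wide; open, the fingers measure 114 mm over their backs; the gripper's body (76 mm by 85 mm) begins 54 mm behind the grasp point. The pads swing forward as they close: fully open they stand 13 mm farther back than shut.
Start: joints at [1.307, 0.353, 1.633, -0, 1.155, -0.002], TCP at [161.761, 603.706, 248.281] pointing down, gripper open.
Joint ranges: [-2.63, 2.63], [-0.92, 2.1], [0.06, 2.66], [-1.3, 4.44], [0, 2.69], [-3.02, 3.02]. Speed limits (rad/s): [2.22, 2.22, 2.79, 3.14, 3.14, 3.14].

INTERFACE

Orientations are given as [roll, pitch, yaw] about the fixed x, y, z axes, in that order (R = Rz(yaw) Ry(pitch) Rx(roll)).
In Python, from rig import r, cams, job gives the robot as it stands.
- The arm moves only by the tool drive_tool, never from a script. Its argument "deltas" is a list of rows, each a list of 4 numbers: the shift along the tool's x, y, z in cm, then the turn about the tool's z in rad. In form: [[x, y, z, roll], ...]. A call has 1 to 12 rows; each row shifts and turns the commanded pose from where the row before left it, along the tool's axes as they then stand; what a row does not reach is not made up. A row lasts 1/12 s, in which the tool goes at most 41.7 mm and 7.16 degrees, less where a joint would pass 70% of its speed; a pose out of reach is approached as far as the arm can. A call with a gripper value outside its range is refused whole. "jaw" is the closure, from 0 (fully open) to 1 (shut), set as the call begins (left out, the last holds). The fingers move at their own pace and stop on an object; "force" is the grip in N (left out, the last holds). Time passes only in rows, so rows that do not move let the fingers close. It gives the time, the measured TCP pose, the force and the opening at its end, in the units of the state.
- r.sense(): the state, without advancing time (a new reading comes with each control period).
- cams.grab_frame(name): name is "scene" or "top" or "wrist"; returns (picture, depth): 420x560x3 uint8, red, green, blue; 420x560 float32, mm along the optical axis (not along the pixel's ray), 0 where there is no reading.
- cams.camera_params(name): a dict with "fx", "fy", "cx", "cy" (pixels), "k1" (the pictures are not rectified: a ray, as slopes to the right and down, at radius r is drawn at 1 + k1 r^2 times it, then the intrinsics apply), "R" (3x3) and "t" (3): a world point X has camera coordinates R X + t. Camera axes: x right, y down, z forward; pixel columns grow to the right and rows downward; lengths in mm; the calibration is good to about 2 mm. A picture is of the moment at which its call begins: read the wrist's pose just before it. camera_params takes no time and is no camera call; for the wrist camera it gives the pose at the moment of the call.
- job.sign_off(): hands the job in, once; it reports no verdict.
The state is a dict: "clock": time; "qpos": joint angles; "qvel": joint speeds; "joint_efforts": joint torques, N m; "eef_pos": TCP position; "tcp_rot": TCP orientation; "contact_force": force on the tool from outside, world axes, zero at the start; "wrist_torque": the same for the moment, N m; "opening": opening from 0.0 (shut) to 1.0 (fully open).
Only numpy, scipy, OpenCV 4.12 (cv2) and the standard library are available. Lean on these libraries where they do the work, as an engineer would, in place of code of your own. Each camera call takes 0.05 s, during which the arm holds its last target. There are 200 camera calls.

## Working session

There is one attempt and no reset: what is moved stays moved. The work goes in short steps, Python scripts to look and compute and a tool call to move; the robot and the scene stay as the last step left them, time stands still between calls to the robot, and variables do not carry over. Pictures are saved under pics/ and viewed, about 8 in all and at most 12, crops included, and the job is handed in when it is done.

Besides the shell and the picture viewer there is one more tool, called after ">>>" by a JSON object that holds its "op" and its "data", one argument or row to a line. drive_tool: Moves the arm, as the interface text tells. Its arguments: {"type":"object","properties":{"deltas":{"type":"array"},"jaw":{"type":"number"},"force":{"type":"number"}},"required":["deltas"]}

```bash
mkdir -p pics
cat > h.py <<'E'
import numpy as np, cv2
from rig import r, cams, job
def save(n,f):
    p,d=cams.grab_frame(n); cv2.imwrite(f'pics/{f}.png',p[:,:,::-1]); np.savez(f'pics/{f}.npz',p=p,d=d,**{k:np.array(v) for k,v in cams.camera_params(n).items()}); return p,d
def ray(c,u,v):
    x,y=(u-c['cx'])/c['fx'],(v-c['cy'])/c['fy']; X,Y=x,y
    for _ in range(20):
        s=1+c['k1']*(X*X+Y*Y); X,Y=x/s,y/s
    return np.stack([X,Y,np.ones_like(X)],-1)
def plane(c,u,v,z):
    R=np.array(c['R']);t=np.array(c['t']);o=-R.T@t
    d=ray(c,np.asarray(u,float),np.asarray(v,float))@R
    return o+d*((z-o[2])/d[...,2])[...,None]
def cloud(c,d):
    v,u=np.mgrid[:d.shape[0],:d.shape[1]].astype(float)
    P=ray(c,u,v)*d[...,None]
    return (P-np.array(c['t']))@np.array(c['R'])
def proj(c,X):
    P=np.array(c['R'])@np.asarray(X,float)+np.array(c['t']);x,y=P[:2]/P[2];s=1+c['k1']*(x*x+y*y)
    return c['fx']*x*s+c['cx'],c['fy']*y*s+c['cy']
E
python3 - <<'E'
from h import *
a,_=save('scene','s0');b,_=save('top','t0')
for n in('scene','top','wrist'):
    c=cams.camera_params(n);print(n,{k:np.round(v,3).tolist() for k,v in c.items()}, 'pos',np.round(-np.array(c['R']).T@np.array(c['t'])))
print(r.sense())
E
```

```text
scene {'fx': 516.584, 'fy': 516.584, 'cx': 279.443, 'cy': 206.759, 'k1': -0.06, 'R': [[-0.277, 0.961, 0.008], [0.556, 0.168, -0.814], [-0.783, -0.221, -0.581]], 't': [88.682, -156.115, 1901.59]} pos [1601.  362.  977.]
top {'fx': 415.284, 'fy': 415.284, 'cx': 279.701, 'cy': 211.187, 'k1': 0.001, 'R': [[-0.013, -1.0, 0.017], [-0.989, 0.01, -0.146], [0.146, -0.018, -0.989]], 't': [39.097, 473.199, 1522.053]} pos [ 246.   62. 1574.]
wrist {'fx': 349.221, 'fy': 349.221, 'cx': 275.456, 'cy': 212.544, 'k1': -0.075, 'R': [[0.258, 0.966, -0.001], [0.932, -0.249, 0.263], [0.254, -0.069, -0.965]], 't': [-623.708, -34.476, 377.453]} pos [ 97. 620. 372.]
{'clock': 0.1, 'qpos': array([ 1.30659571e+00,  3.53619193e-01,  1.63403459e+00, -2.07243202e-05,
        1.15520251e+00, -2.40565374e-03]), 'qvel': array([ 4.16975680e-04,  5.34731999e-04, -4.00212267e-03, -1.31979377e-05,
       -4.48951995e-04,  1.82004851e-03]), 'joint_efforts': array([-9.29236012e-04, -6.06355476e+01, -3.42818427e+01,  2.79165653e-05,
        3.98222866e-03, -1.09918722e-05]), 'eef_pos': array([161.66562216, 603.32114303, 247.62233791]), 'tcp_rot': array([-3.14032897e+00,  1.59096733e-05,  2.87980608e+00]), 'contact_force': array([ 0.68557023, -0.32430503,  0.47911634]), 'wrist_torque': array([-0.0247952 , -0.00702006, -0.00021345]), 'opening': 1.0000308276599985}
```

View pics/s0.png

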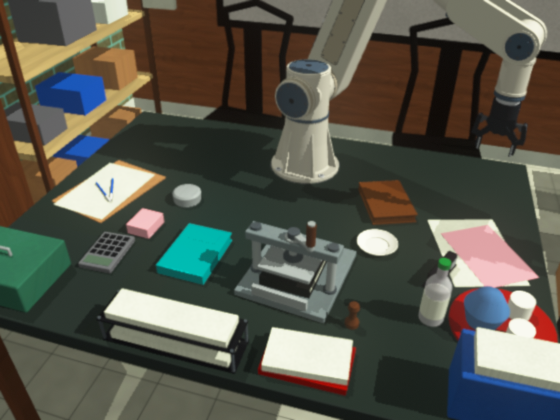

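View pics/t0.png

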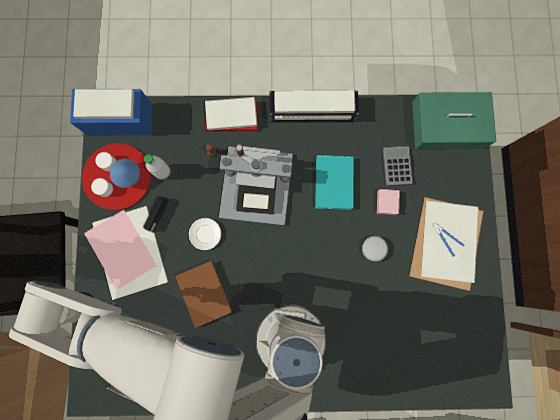

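Run:
```python
import numpy as np,cv2
from h import *
s=np.load('pics/s0.npz');t=np.load('pics/t0.npz')
a=cv2.resize(t['p'][135:235,205:305],(400,400),interpolation=cv2.INTER_CUBIC)
b=cv2.resize(s['p'][205:325,230:365],(450,400),interpolation=cv2.INTER_CUBIC)[:, :395]
cv2.imwrite('pics/crop.png',np.hstack([a,b])[:,:,::-1])
P=cloud(t,t['d'])
m=np.zeros(P.shape[:2],bool);m[140:235,205:305]=1
for n,lo,hi in(('bar',150,168),('bed',14,26),('book',44,56),('hub',175,190),('sleeve',225,255)):
    k=m&(P[...,2]>lo)&(P[...,2]<hi);q=P[k]
    if len(q)<3:print(n,len(q));continue
    rr=cv2.minAreaRect(q[:,:2].astype(np.float32));print(n,len(q),np.round(rr[0],1),np.round(rr[1],1),round(rr[2],1),'z',np.median(q[:,2]), 'mean',q.mean(0).round(1))
```

```text
bar 850 [617.2 119. ] [249.4  52. ] 82.6 z 160.3259382217832 mean [614.2 117.7 160.3]
bed 1748 [558.7 151.3] [324.2 337.9] 89.0 z 19.938147611561902 mean [529.6 137.2  19.9]
book 1003 [594.8 151.3] [291.1 246.4] 85.3 z 49.97433267513498 mean [540.5 120.3  50. ]
hub 118 [612.   96.4] [171.9  37.4] 69.6 z 180.75431803001402 mean [625.5 130.3 180.9]
sleeve 47 [656.1 170. ] [20.3 23.1] 84.2 z 242.8787157929463 mean [653.6 170.3 241.1]
```

View pics/crop.png

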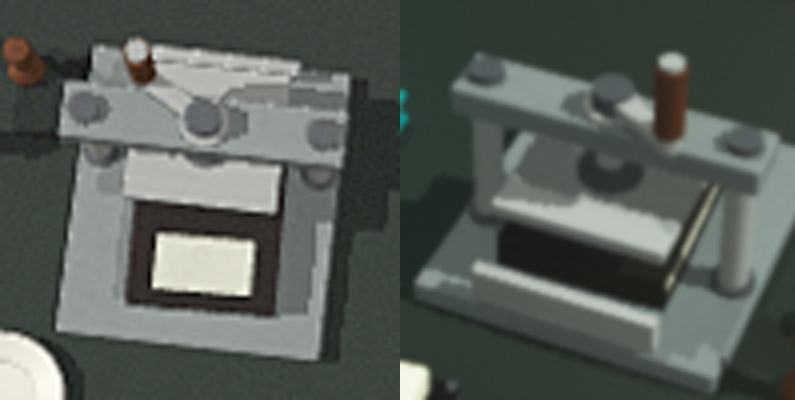

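```bash
cat >> h.py <<'E'
Y=np.deg2rad(-7.4); C=np.array([617.2,119.]); ex=np.array([np.cos(Y),np.sin(Y)]); ey=np.array([-np.sin(Y),np.cos(Y)])
def topress(q): q=np.asarray(q)[...,:2]-C; return np.stack([q@ex,q@ey],-1)
def toworld(x,y): return C+x*ex+y*ey
E
python3 - <<'E'
from h import *
t=np.load('pics/t0.npz');P=cloud(t,t['d']);L=topress(P);z=P[...,2]
k=(z>135)&(z<166)&(abs(L[...,0])<60)&(abs(L[...,1])<140)
q=P[k&(z>155)];rr=cv2.minAreaRect(q[:,:2].astype(np.float32));print('bar',rr)
k=(z>15)&(z<24)&(abs(L[...,1])<140)&(L[...,0]>-200)&(L[...,0]<-60)
q=L[k];print('bed x/y lims',np.percentile(q[:,0],[.5,2]),np.percentile(q[:,1],[.5,99.5]))
k=(z>45)&(z<55)&(abs(L[...,1])<95)&(L[...,0]>-190)&(L[...,0]<-40)
q=L[k];print(len(q),q.min(0),q.max(0))
# front edge line & sides by bins
for y0 in range(-70,80,14):
    s=q[(q[:,1]>=y0)&(q[:,1]<y0+14)]
    if len(s)>5:print('y',y0+7,'xmin',s[:,0].min().round(1))
for x0 in range(-150,-60,14):
    s=q[(q[:,0]>=x0)&(q[:,0]<x0+14)]
    if len(s)>5:print('x',x0+7,'y',s[:,1].min().round(1),s[:,1].max().round(1))
k=(z>56)&(z<130)&(abs(L[...,1])<80)&(L[...,0]>-75)&(L[...,0]<-30);print('platen top z',np.median(z[k]),k.sum(),L[k].min(0),L[k].max(0))
k=(z>225)&(z<255)&(np.hypot(*np.moveaxis(L,-1,0))<90);q=L[k&(z>242)];print('cap',q.mean(0),len(q),np.ptp(q,0), np.hypot(*q.mean(0)),np.arctan2(*q.mean(0)))
# stop
k=(z>46)&(z<54)&(abs(L[...,1])<85)&(L[...,0]>70)&(L[...,0]<110);print('stop',k.sum(),L[k].min(0) if k.sum() else 0,L[k].max(0) if k.sum() else 0)
# neighbours
k=(z>12)&(np.hypot(*np.moveaxis(L,-1,0))<330)&~((abs(L[...,1])<130)&(L[...,0]>-185)&(L[...,0]<105));
n,l,st,ce=cv2.connectedComponentsWithStats(k.astype(np.uint8))
for i in range(1,n):
    if st[i,4]>30:print(ce[i].round(),st[i,4],'press xy',L[l==i].mean(0).round(),L[l==i].min(0).round(),L[l==i].max(0).round(),'zmax',z[l==i].max().round())
E
```

```text
bar ((616.6260986328125, 119.09639739990234), (249.40451049804688, 51.41729736328125), 82.86173248291016)
bed x/y lims [-180.3353818  -179.20751199] [-124.63230614  123.58270625]
808 [-148.63178645  -79.14095697] [-40.71001253  63.16927066]
y -63 xmin -145.1
y -49 xmin -143.1
y -35 xmin -145.5
y -21 xmin -146.3
y -7 xmin -145.9
y 7 xmin -147.5
y 21 xmin -148.3
y 35 xmin -146.4
y 49 xmin -147.9
y 63 xmin -148.6
x -143 y -79.1 59.9
x -129 y -78.2 60.9
x -115 y -76.5 59.8
x -101 y -78.0 60.6
x -87 y -76.6 61.8
x -73 y -75.3 61.1
x -59 y -76.3 63.2
platen top z 98.02642397866231 340 [-74.20460614 -70.14312358] [-30.08353723  70.00423687]
cap [31.49287906 55.41262512] 24 [16.76549295 17.7638798 ] 63.73664922318891 0.5168101762750451
stop 88 [ 84.24600553 -74.01396   ] [96.61704024 63.78197871]
[290. 106.] 1151 press xy [265. -97.] [ 222. -216.] [323.  -9.] zmax 105.0
[232. 115.] 1536 press xy [220. 125.] [154.  26.] [299. 231.] zmax 57.0
[210. 150.] 80 press xy [ 68. 186.] [ 55. 170.] [ 87. 203.] zmax 79.0
[329. 181.] 1342 press xy [   6. -275.] [ -98. -330.] [ 106. -218.] zmax 41.0
[208. 229.] 190 press xy [-229.  157.] [-298.  109.] [-190.  224.] zmax 28.0
```

```bash
sed -i 's/deg2rad(-7.4); C=np.array(\[617.2,119.\])/deg2rad(-7.2); C=np.array([616.8,119.])/' h.py
cat >> h.py <<'E'
def st(yaw=np.pi+Y):
    s=r.sense();p=s['eef_pos'];f=s['contact_force'];g=s['tcp_rot']
    print('t%.2f'%s['clock'],'press',topress(p).round(1),'z',p[2].round(1),'rpy',np.round(g,3),'yawerr',np.round(g[2]-yaw,3),'F press',np.round([f[:2]@ex,f[:2]@ey,f[2]],1),'op',round(s['opening'],3),'q',np.round(s['qpos'],2))
E
python3 -c "
from h import *
st();print(r.tcp_to_tips)"
```

```text
t0.10 press [-512.2  423.5] z 247.6 rpy [-3.14  0.    2.88] yawerr -0.136 F press [ 0.7 -0.2  0.5] op 1.0 q [ 1.31  0.35  1.63 -0.    1.16 -0.  ]
17.0
```

>>> {"op": "drive_tool", "data": {
  "deltas": [
    [0, 0, 0, -0.068],
    [0, 0, 0, -0.068],
    [-2.1, -2.7, 0, 0],
    [-2.1, -2.7, 0, 0],
    [-2.1, -2.7, 0, 0],
    [-2.1, -2.7, 0, 0],
    [-2.1, -2.7, 0, 0],
    [-2.1, -2.7, 0, 0],
    [-2.1, -2.7, 0, 0],
    [-2.1, -2.7, 0, 0],
    [-2.1, -2.7, 0, 0],
    [-2.1, -2.7, 0, 0]
  ]
}}

```text
clock: 1.1
eef_pos: [336.6, 307.9, 248.2]
tcp_rot: [-3.141, -0.0, 3.016]
contact_force: [1.0, -0.1, 0.4]
opening: 0.998
```

```bash
python3 -c "
from h import *
st()"
```

```text
t1.10 press [-301.7  152.3] z 248.2 rpy [-3.141 -0.     3.016] yawerr 0.0 F press [1.1 0.  0.4] op 0.998 q [ 0.74  0.09  1.98 -0.    1.08 -0.71]
```

>>> {"op": "drive_tool", "data": {
  "deltas": [
    [-2.2, -2.7, 0, 0],
    [-2.2, -2.7, 0, 0],
    [-2.2, -2.7, 0, 0],
    [-2.2, -2.7, 0, 0],
    [-2.2, -2.7, 0, 0],
    [-2.2, -2.7, 0, 0],
    [0, 0, 2.5, 0],
    [0, 0, 3, 0],
    [0, 0, 3, 0],
    [0, 0, 3, 0],
    [0, 0, 2.5, 0],
    [0, 0, 0, 0]
  ]
}}

```text
clock: 2.1
eef_pos: [443.7, 131.2, 104.3]
tcp_rot: [-3.139, -0.007, 3.016]
contact_force: [-0.7, -0.6, 0.3]
opening: 0.998
```

```bash
python3 -c "
from h import *
st();p,d=save('wrist','w1');t=np.load('pics/w1.npz');P=cloud(t,d);L=topress(P);z=P[...,2]
k=(z>40)&(z<60)&(abs(L[...,1])<95)&(L[...,0]>-165)&(L[...,0]<-80);q=L[k];print(k.sum(),np.median(z[k]) if k.sum() else 0)
for y0 in range(-90,80,14):
    s=q[(q[:,1]>=y0)&(q[:,1]<y0+14)]
    if len(s)>5:print('y',y0+7,'xmin',np.percentile(s[:,0],1).round(1))
"
```

```text
t2.10 press [-173.2   -9.6] z 104.3 rpy [-3.139 -0.007  3.016] yawerr -0.0 F press [-0.6 -0.7  0.3] op 0.998 q [ 0.28  0.31  2.09 -0.    0.75 -1.16]
17711 51.44970129648028
y -83 xmin -116.7
y -69 xmin -142.4
y -55 xmin -143.1
y -41 xmin -143.3
y -27 xmin -143.7
y -13 xmin -144.2
y 1 xmin -144.6
y 15 xmin -145.1
y 29 xmin -145.4
y 43 xmin -146.4
y 57 xmin -129.5
```

View pics/w1.png

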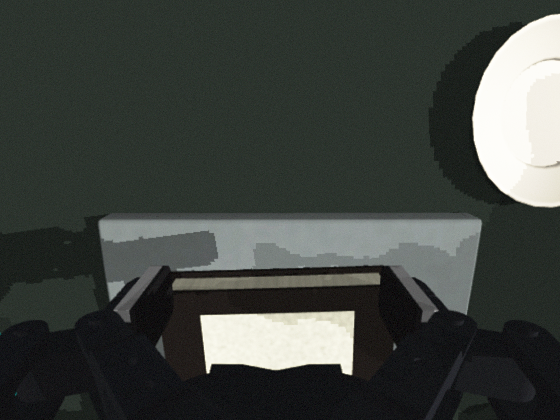

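>>> {"op": "drive_tool", "data": {
  "deltas": [
    [0, 0, 2, 0],
    [0, 0, 2, 0],
    [0, 0, 1.2, 0],
    [0, 0, 0.8, 0],
    [0, 0, 0.4, 0],
    [0, 0, 0, 0],
    [-0.5, 0, 0, 0],
    [-0.4, 0, 0, 0],
    [0, 0, 0, 0]
  ]
}}

```text
clock: 2.9
eef_pos: [457.7, 131.4, 45.3]
tcp_rot: [3.141, 0.003, 3.016]
contact_force: [0.5, 0.4, 0.3]
opening: 1.0
```

```bash
python3 -c "
from h import *
st()"
```

```text
t2.90 press [-159.4   -7.7] z 45.3 rpy [3.141e+00 3.000e-03 3.016e+00] yawerr -0.0 F press [0.4 0.4 0.3] op 1.0 q [ 0.28  0.43  2.1  -0.    0.61 -1.17]
```

>>> {"op": "drive_tool", "data": {
  "deltas": [
    [0, 0, 0.4, 0],
    [-0.2, 0, 0, 0],
    [-0.2, 0, 0, 0],
    [-0.2, 0, 0, 0],
    [-0.2, 0, 0, 0],
    [-0.2, 0, 0, 0],
    [-0.2, 0, 0, 0],
    [-0.2, 0, 0, 0],
    [-0.2, 0, 0, 0],
    [-0.2, 0, 0, 0]
  ]
}}

```text
clock: 3.73
eef_pos: [473.7, 128.7, 40.2]
tcp_rot: [-3.141, -0.0, 3.016]
contact_force: [-2.9, -0.4, -0.5]
opening: 1.0
```

```bash
python3 -c "
from h import *
st()"
```

```text
t3.73 press [-143.2   -8.3] z 40.2 rpy [-3.141 -0.     3.016] yawerr -0.0 F press [-2.8 -0.8 -0.5] op 1.0 q [ 0.26  0.46  2.06 -0.    0.62 -1.18]
```

>>> {"op": "drive_tool", "data": {
  "deltas": [
    [-0.2, 0, 0, 0],
    [-0.2, 0, 0, 0],
    [-0.2, 0, 0, 0],
    [-0.2, 0, 0, 0],
    [-0.2, 0, 0, 0],
    [-0.15, 0, 0, 0],
    [-0.1, 0, 0, 0]
  ]
}}

```text
clock: 4.32
eef_pos: [486.3, 127.2, 40.3]
tcp_rot: [3.142, 0.0, 3.016]
contact_force: [-3.0, -0.5, -1.3]
opening: 1.004
```

```bash
python3 -c "
from h import *
st()"
```

```text
t4.32 press [-130.5   -8.2] z 40.3 rpy [3.142 0.    3.016] yawerr -0.0 F press [-2.9 -0.8 -1.3] op 1.004 q [ 0.25  0.47  2.04  0.    0.63 -1.19]
```

>>> {"op": "drive_tool", "data": {
  "deltas": [
    [-0.1, 0, 0, 0],
    [-0.1, 0, 0, 0]
  ]
}}

```text
clock: 4.48
eef_pos: [488.0, 127.0, 40.3]
tcp_rot: [-3.142, -0.0, 3.016]
contact_force: [-2.7, 0.5, -0.8]
opening: 0.999
```

>>> {"op": "drive_tool", "data": {
  "deltas": [
    [-0.1, 0, 0, 0],
    [0, 0, 0, 0]
  ]
}}

```text
clock: 4.65
eef_pos: [489.3, 126.8, 40.3]
tcp_rot: [3.142, 0.0, 3.016]
contact_force: [-1.6, -0.3, -0.9]
opening: 1.001
```

```bash
python3 -c "
from h import *
st()"
```

```text
t4.65 press [-127.5   -8.2] z 40.3 rpy [3.142 0.    3.016] yawerr -0.0 F press [-1.6 -0.5 -0.9] op 1.001 q [ 0.25  0.48  2.03 -0.    0.63 -1.19]
```

Step by millimetre until the stop is felt.

>>> {"op": "drive_tool", "data": {
  "deltas": [
    [-0.1, 0, 0, 0],
    [-0.05, 0, 0, 0],
    [0, 0, 0, 0]
  ]
}}

```text
clock: 4.9
eef_pos: [490.6, 126.7, 40.3]
tcp_rot: [3.142, 0.0, 3.016]
contact_force: [-2.5, 0.0, -0.2]
opening: 0.998
```

>>> {"op": "drive_tool", "data": {
  "deltas": [
    [-0.1, 0, 0, 0],
    [0, 0, 0, 0]
  ]
}}

```text
clock: 5.07
eef_pos: [491.7, 126.6, 40.3]
tcp_rot: [3.142, 0.0, 3.016]
contact_force: [-3.5, 0.1, 1.0]
opening: 0.997
```

>>> {"op": "drive_tool", "data": {
  "deltas": [
    [-0.05, 0, 0, 0],
    [0, 0, 0, 0]
  ]
}}

```text
clock: 5.23
eef_pos: [492.0, 126.5, 40.3]
tcp_rot: [3.142, 0.0, 3.016]
contact_force: [-2.9, -0.3, 1.2]
opening: 1.004
```

>>> {"op": "drive_tool", "data": {
  "deltas": [
    [-0.1, 0, 0, 0],
    [0, 0, 0, 0]
  ]
}}

```text
clock: 5.4
eef_pos: [492.1, 126.4, 40.3]
tcp_rot: [-3.141, -0.002, 3.016]
contact_force: [-7.0, 2.7, 5.5]
opening: 1.003
```

>>> {"op": "drive_tool", "data": {
  "deltas": [
    [-0.1, 0, 0, 0],
    [0, 0, 0, 0]
  ]
}}

```text
clock: 5.57
eef_pos: [492.1, 126.3, 40.1]
tcp_rot: [-3.141, -0.004, 3.016]
contact_force: [-9.4, 3.1, 6.9]
opening: 1.001
```

>>> {"op": "drive_tool", "data": {
  "deltas": [
    [-0.05, 0, 0, 0],
    [0, 0, 0, 0]
  ]
}}

```text
clock: 5.73
eef_pos: [492.1, 126.2, 40.1]
tcp_rot: [-3.141, -0.004, 3.016]
contact_force: [-12.1, 3.5, 8.3]
opening: 0.997
```

```bash
python3 -c "
from h import *
st()"
```

```text
t5.73 press [-124.6   -8.4] z 40.1 rpy [-3.141 -0.004  3.016] yawerr -0.0 F press [-12.5   2.    8.3] op 0.997 q [ 0.25  0.48  2.02  0.    0.64 -1.2 ]
```

>>> {"op": "drive_tool", "data": {
  "deltas": [
    [0.3, 0, 0, 0],
    [0.7, 0, 0, 0],
    [1.5, 0, 0, 0],
    [1.5, 0, 0, 0],
    [0, 0, -2, 0],
    [0, 0, -3, 0],
    [0, 0, -2, 0],
    [0, 0, 0, 0],
    [0, 0, 0, 0]
  ]
}}

```text
clock: 6.48
eef_pos: [456.1, 131.6, 111.5]
tcp_rot: [3.14, 0.004, 3.016]
contact_force: [-0.4, 0.9, -0.5]
opening: 0.999
```

```bash
python3 -c "
from h import *
st();p,d=save('wrist','w2');t=np.load('pics/w2.npz');P=cloud(t,d);L=topress(P);z=P[...,2]
k=(z>40)&(z<60)&(abs(L[...,1])<95)&(L[...,0]>-165)&(L[...,0]<-80);q=L[k];print(k.sum(),np.median(z[k]) if k.sum() else 0)
for y0 in range(-90,80,14):
    s=q[(q[:,1]>=y0)&(q[:,1]<y0+14)]
    if len(s)>5:print('y',y0+7,'xmin',np.percentile(s[:,0],1).round(1))
p,d=save('top','t2');t=np.load('pics/t2.npz');P=cloud(t,d);L=topress(P);z=P[...,2]
k=(z>242)&(np.hypot(*np.moveaxis(L,-1,0))<90);q=L[k];print('cap',q.mean(0),len(q),np.arctan2(*q.mean(0)))
save('scene','s2')
"
```

```text
t6.48 press [-161.    -7.7] z 111.5 rpy [3.14  0.004 3.016] yawerr -0.0 F press [-0.5  0.8 -0.5] op 0.999 q [ 0.28  0.31  2.07 -0.    0.76 -1.17]
10969 48.006499391349436
y -83 xmin -102.5
y -69 xmin -114.8
y -55 xmin -115.0
y -41 xmin -115.1
y -27 xmin -115.2
y -13 xmin -115.3
y 1 xmin -115.2
y 15 xmin -115.3
y 29 xmin -115.1
y 43 xmin -115.0
y 57 xmin -114.8
cap [30.7183827  56.56111699] 26 0.49753082295379897
```

>>> {"op": "drive_tool", "data": {
  "deltas": [
    [0, 0, -3.3, 0],
    [0, 0, -3.3, 0],
    [0, 0, -3.3, 0],
    [0, 0, -3.3, 0],
    [0, 0, -3.3, 0],
    [-3.2, 1.1, 0, 0],
    [-3.2, 1.1, 0, 0],
    [-3.2, 1.1, 0, 0],
    [-3.2, 1.1, 0, 0],
    [-3.2, 1.0, 0, 0],
    [-3.2, 1.0, 0, 0],
    [0, 0, 0, 0]
  ]
}}

```text
clock: 7.63
eef_pos: [657.9, 171.3, 272.5]
tcp_rot: [-3.141, 0.0, 3.015]
contact_force: [-2.0, -0.0, -0.3]
opening: 1.002
```

```bash
python3 -c "
from h import *
st();p,d=save('wrist','w3')"
```

```text
t7.63 press [34.2 57. ] z 272.5 rpy [-3.141  0.     3.015] yawerr -0.0 F press [-2.  -0.3 -0.3] op 1.002 q [ 0.25  0.42  1.48 -0.    1.24 -1.19]
```

View pics/w3.png

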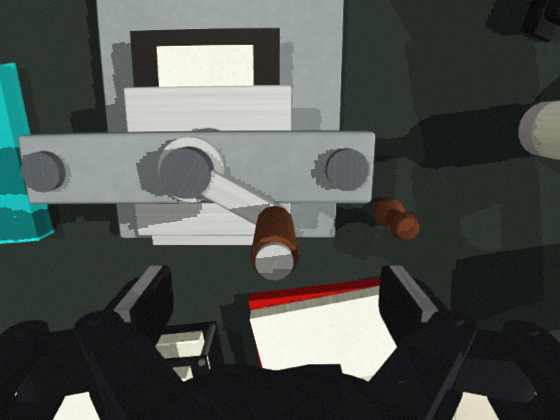

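```bash
python3 -c "
from h import *
t=np.load('pics/w3.npz');P=cloud(t,t['d']);L=topress(P);z=P[...,2]
m=np.zeros(z.shape,bool);m[235:285,245:305]=1
k=m&(z>238)&(z<252);q=L[k];rr=cv2.minEnclosingCircle(q.astype(np.float32));print(k.sum(),rr,z[k].mean(),plane(t,275,260,245),topress(plane(t,275,260,245)))
m[:]=0;m[90:130,130:285]=1;k=m&(z>60)&(z<125);print('platen top',np.median(z[k]),k.sum());m[:]=0;m[140:200,220:330]=1;k=m&(z>150)&(z<170);print('bar',np.median(z[k]));m[:]=0;m[50:80,165:250]=1;print('book',np.median(z[m]))
st()"
```

```text
1681 ((30.716970443725586, 54.924232482910156), 11.878104209899902) 243.15788911673138 [653.17381921 170.26059802 245.        ] [29.66234428 55.41524127]
platen top 97.39721669051119 6172
bar 159.0174863810268
book 49.751689755872675
t7.68 press [31.6 56.2] z 272.4 rpy [-3.141e+00 -2.000e-03  3.015e+00] yawerr -0.0 F press [-0.9  0.5 -0.3] op 0.999 q [ 0.25  0.42  1.49 -0.    1.24 -1.19]
```

>>> {"op": "drive_tool", "data": {
  "deltas": [
    [0.1, -0.1, 2, 0],
    [0, 0, 2, 0],
    [0, 0, 1.2, 0],
    [0, 0, 0.4, 0],
    [0, 0, 0, 0],
    [0, 0, 0, 0]
  ]
}}

```text
clock: 8.18
eef_pos: [652.2, 169.8, 219.7]
tcp_rot: [3.142, 0.0, 3.016]
contact_force: [-0.4, -0.2, 0.6]
opening: 0.997
```

>>> {"op": "drive_tool", "data": {
  "deltas": [
    [0, 0, 0, 0],
    [0, 0, 0, 0],
    [0, 0, 0, 0],
    [0, 0, 0, 0],
    [0, 0, 0, 0],
    [0, 0, 0, 0],
    [0, 0, 0, 0],
    [0, 0, 0, 0]
  ],
  "jaw": 1,
  "force": 50
}}

```text
clock: 8.85
eef_pos: [652.7, 170.7, 220.1]
tcp_rot: [3.14, 0.001, 3.016]
contact_force: [0.5, 5.5, 2.9]
opening: 0.269
```

```bash
python3 -c "
from h import *
st()
a=0.51
def rows(a,da,n):
    o=[]
    for i in range(n):
        b=a+da; o.append([round(-6.5*(np.sin(b)-np.sin(a)),2),round(6.5*(np.cos(b)-np.cos(a)),2),0,0]);a=b
    return o,a
while a<8.3:
    o,b=rows(a,0.1,12);print(round(a,2),round(b,2),o);a=b
"
```

```text
t8.85 press [29.1 55.8] z 220.1 rpy [3.140e+00 1.000e-03 3.016e+00] yawerr 0.0 F press [-0.2  5.6  2.9] op 0.269 q [ 0.25  0.45  1.55  0.    1.14 -1.19]
0.51 1.71 [[np.float64(-0.55), np.float64(-0.35), 0, 0], [np.float64(-0.51), np.float64(-0.4), 0, 0], [np.float64(-0.47), np.float64(-0.45), 0, 0], [np.float64(-0.42), np.float64(-0.49), 0, 0], [np.float64(-0.37), np.float64(-0.53), 0, 0], [np.float64(-0.32), np.float64(-0.57), 0, 0], [np.float64(-0.26), np.float64(-0.6), 0, 0], [np.float64(-0.2), np.float64(-0.62), 0, 0], [np.float64(-0.14), np.float64(-0.64), 0, 0], [np.float64(-0.07), np.float64(-0.65), 0, 0], [np.float64(-0.01), np.float64(-0.65), 0, 0], [np.float64(0.06), np.float64(-0.65), 0, 0]]
1.71 2.91 [[np.float64(0.12), np.float64(-0.64), 0, 0], [np.float64(0.19), np.float64(-0.62), 0, 0], [np.float64(0.25), np.float64(-0.6), 0, 0], [np.float64(0.31), np.float64(-0.57), 0, 0], [np.float64(0.36), np.float64(-0.54), 0, 0], [np.float64(0.41), np.float64(-0.5), 0, 0], [np.float64(0.46), np.float64(-0.46), 0, 0], [np.float64(0.5), np.float64(-0.41), 0, 0], [np.float64(0.54), n
[... 2200 characters left out ...]
(-0.57), 0, 0], [np.float64(-0.25), np.float64(-0.6), 0, 0], [np.float64(-0.19), np.float64(-0.62), 0, 0], [np.float64(-0.13), np.float64(-0.64), 0, 0]]
7.71 8.91 [[np.float64(-0.06), np.float64(-0.65), 0, 0], [np.float64(0.0), np.float64(-0.65), 0, 0], [np.float64(0.07), np.float64(-0.65), 0, 0], [np.float64(0.13), np.float64(-0.64), 0, 0], [np.float64(0.2), np.float64(-0.62), 0, 0], [np.float64(0.26), np.float64(-0.6), 0, 0], [np.float64(0.31), np.float64(-0.57), 0, 0], [np.float64(0.37), np.float64(-0.53), 0, 0], [np.float64(0.42), np.float64(-0.49), 0, 0], [np.float64(0.47), np.float64(-0.45), 0, 0], [np.float64(0.51), np.float64(-0.4), 0, 0], [np.float64(0.55), np.float64(-0.35), 0, 0]]
```

>>> {"op": "drive_tool", "data": {
  "deltas": [
    [-0.55, -0.35, 0, 0],
    [-0.51, -0.4, 0, 0],
    [-0.47, -0.45, 0, 0],
    [-0.42, -0.49, 0, 0],
    [-0.37, -0.53, 0, 0],
    [-0.32, -0.57, 0, 0],
    [-0.26, -0.6, 0, 0],
    [-0.2, -0.62, 0, 0],
    [-0.14, -0.64, 0, 0],
    [-0.07, -0.65, 0, 0],
    [-0.01, -0.65, 0, 0],
    [0.06, -0.65, 0, 0]
  ]
}}

```text
clock: 9.85
eef_pos: [676.3, 102.1, 220.0]
tcp_rot: [3.138, 0.0, 3.016]
contact_force: [-2.2, 10.9, 5.3]
opening: 0.266
```

```bash
cat >> h.py <<'E'
def cr():
    s=r.sense();L=topress(s['eef_pos']);a=np.arctan2(*L);f=s['contact_force'][:2];F=np.array([f@ex,f@ey])
    print('t%.2f'%s['clock'],'ang',a.round(3),'rad',np.hypot(*L).round(1),'Ftan %.1f Frad %.1f'%(F@[np.cos(a),-np.sin(a)],F@[np.sin(a),np.cos(a)]),'Fz %.1f'%s['contact_force'][2],'op',s['opening'].round(3),'z',s['eef_pos'][2].round(1),'yaw',s['tcp_rot'].round(3))
E
python3 -c "
from h import *
cr();st()"
```

```text
Traceback (most recent call last):
  File "h.py", line 29, in cr
    print('t%.2f'%s['clock'],'ang',a.round(3),'rad',np.hypot(*L).round(1),'Ftan %.1f Frad %.1f'%(F@[np.cos(a),-np.sin(a)],F@[np.sin(a),np.cos(a)]),'Fz %.1f'%s['contact_force'][2],'op',s['opening'].round(3),'z',s['eef_pos'][2].round(1),'yaw',s['tcp_rot'].round(3))
                                                                                                                                                                                        ^^^^^^^^^^^^^^^^^^
AttributeError: 'float' object has no attribute 'round'
```

>>> {"op": "drive_tool", "data": {
  "deltas": [
    [0.12, -0.64, 0, 0],
    [0.19, -0.62, 0, 0],
    [0.25, -0.6, 0, 0],
    [0.31, -0.57, 0, 0],
    [0.36, -0.54, 0, 0],
    [0.41, -0.5, 0, 0],
    [0.46, -0.46, 0, 0],
    [0.5, -0.41, 0, 0],
    [0.54, -0.36, 0, 0],
    [0.58, -0.3, 0, 0],
    [0.6, -0.24, 0, 0],
    [0.62, -0.18, 0, 0]
  ]
}}

```text
clock: 10.85
eef_pos: [622.4, 54.5, 220.1]
tcp_rot: [3.138, 0.005, 3.016]
contact_force: [9.7, 10.8, -1.7]
opening: 0.269
```

```bash
sed -i "s/'op',s\['opening'\].round(3)/'op',round(float(s['opening']),3)/" h.py
python3 -c "
from h import *
cr()"
```

```text
t10.85 ang 2.93 rad 64.7 Ftan -10.6 Frad -9.9 Fz -1.7 op 0.269 z 220.1 yaw [3.138 0.005 3.016]
```

>>> {"op": "drive_tool", "data": {
  "deltas": [
    [0.64, -0.12, 0, 0],
    [0.65, -0.05, 0, 0],
    [0.65, 0.01, 0, 0],
    [0.65, 0.08, 0, 0],
    [0.63, 0.14, 0, 0],
    [0.62, 0.2, 0, 0],
    [0.59, 0.26, 0, 0],
    [0.56, 0.32, 0, 0],
    [0.53, 0.38, 0, 0],
    [0.49, 0.43, 0, 0],
    [0.44, 0.47, 0, 0],
    [0.39, 0.52, 0, 0]
  ]
}}

```text
clock: 11.85
eef_pos: [557.5, 85.9, 220.0]
tcp_rot: [-3.139, 0.004, 3.016]
contact_force: [5.8, -8.1, 2.4]
opening: 0.266
```

```bash
python3 -c "
from h import *
cr()"
```

```text
t11.85 ang -2.206 rad 67.9 Ftan -9.9 Frad -1.1 Fz 2.4 op 0.266 z 220.0 yaw [-3.139  0.004  3.016]
```

>>> {"op": "drive_tool", "data": {
  "deltas": [
    [0.34, 0.55, 0, 0],
    [0.28, 0.58, 0, 0],
    [0.22, 0.61, 0, 0],
    [0.16, 0.63, 0, 0],
    [0.1, 0.64, 0, 0],
    [0.03, 0.65, 0, 0],
    [-0.03, 0.65, 0, 0],
    [-0.1, 0.64, 0, 0],
    [-0.16, 0.63, 0, 0],
    [-0.22, 0.61, 0, 0],
    [-0.28, 0.59, 0, 0],
    [-0.34, 0.55, 0, 0]
  ]
}}

```text
clock: 12.85
eef_pos: [562.6, 159.4, 219.9]
tcp_rot: [-3.139, -0.005, 3.016]
contact_force: [-14.1, -1.5, 15.4]
opening: 0.27
```

```bash
python3 -c "
from h import *
cr()"
```

```text
t12.85 ang -1.056 rad 67.6 Ftan -9.6 Frad 10.4 Fz 15.4 op 0.27 z 219.9 yaw [-3.139 -0.005  3.016]
```

>>> {"op": "drive_tool", "data": {
  "deltas": [
    [-0.39, 0.52, 0, 0],
    [-0.44, 0.48, 0, 0],
    [-0.49, 0.43, 0, 0],
    [-0.53, 0.38, 0, 0],
    [-0.56, 0.32, 0, 0],
    [-0.59, 0.27, 0, 0],
    [-0.62, 0.21, 0, 0],
    [-0.63, 0.14, 0, 0],
    [-0.64, 0.08, 0, 0],
    [-0.65, 0.02, 0, 0],
    [-0.65, -0.05, 0, 0],
    [-0.64, -0.11, 0, 0]
  ]
}}

```text
clock: 13.85
eef_pos: [635.2, 180.2, 220.0]
tcp_rot: [3.139, -0.002, 3.016]
contact_force: [-7.6, 8.6, 8.2]
opening: 0.268
```

```bash
python3 -c "
from h import *
cr()
d=np.load('pics/s0.npz');p,dd=save('scene','s3')
P=cloud(d,dd);L=topress(P);z=P[...,2];k=(abs(L[...,1])<60)&(L[...,0]>30)&(L[...,0]<62)&(z>56)&(z<110);print('platen top',np.median(z[k]) if k.sum() else 0,k.sum())
k=(abs(L[...,1])<60)&(L[...,0]>30)&(L[...,0]<62)&(z>56)&(z<110);
P=cloud(d,d['d']);L=topress(P);z=P[...,2];k=(abs(L[...,1])<60)&(L[...,0]>30)&(L[...,0]<62)&(z>56)&(z<110);print('platen top start',np.median(z[k]) if k.sum() else 0,k.sum())
"
```

```text
t13.85 ang 0.166 rad 63.9 Ftan -9.8 Frad 6.0 Fz 8.2 op 0.268 z 220.0 yaw [ 3.139e+00 -2.000e-03  3.016e+00]
platen top 74.91304111818698 406
platen top start 97.8118753517931 406
```

>>> {"op": "drive_tool", "data": {
  "deltas": [
    [-0.62, -0.18, 0, 0],
    [-0.6, -0.24, 0, 0],
    [-0.58, -0.3, 0, 0],
    [-0.54, -0.35, 0, 0],
    [-0.51, -0.41, 0, 0],
    [-0.46, -0.46, 0, 0],
    [-0.42, -0.5, 0, 0],
    [-0.36, -0.54, 0, 0],
    [-0.31, -0.57, 0, 0],
    [-0.25, -0.6, 0, 0],
    [-0.19, -0.62, 0, 0],
    [-0.13, -0.64, 0, 0]
  ]
}}

```text
clock: 14.9
eef_pos: [678.5, 120.1, 220.0]
tcp_rot: [3.139, -0.001, 3.016]
contact_force: [-3.5, 9.1, 5.3]
opening: 0.272
```

```bash
python3 -c "
from h import *
cr()
a=8.91
while a<11:
    o=[]
    for i in range(4):
        b=a+.05; o.append([float(round(-6.5*(np.sin(b)-np.sin(a)),2)),float(round(6.5*(np.cos(b)-np.cos(a)),2)),0,0]);a=b
    print(round(a,2),o)
"
```

```text
t14.90 ang 1.427 rad 61.7 Ftan -9.1 Frad -3.3 Fz 5.3 op 0.272 z 220.0 yaw [ 3.139e+00 -1.000e-03  3.016e+00]
9.11 [[0.29, -0.15, 0, 0], [0.29, -0.14, 0, 0], [0.3, -0.12, 0, 0], [0.31, -0.11, 0, 0]]
9.31 [[0.31, -0.09, 0, 0], [0.32, -0.08, 0, 0], [0.32, -0.06, 0, 0], [0.32, -0.05, 0, 0]]
9.51 [[0.32, -0.03, 0, 0], [0.32, -0.01, 0, 0], [0.32, 0.0, 0, 0], [0.32, 0.02, 0, 0]]
9.71 [[0.32, 0.04, 0, 0], [0.32, 0.05, 0, 0], [0.32, 0.07, 0, 0], [0.31, 0.08, 0, 0]]
9.91 [[0.31, 0.1, 0, 0], [0.3, 0.11, 0, 0], [0.3, 0.13, 0, 0], [0.29, 0.14, 0, 0]]
10.11 [[0.28, 0.16, 0, 0], [0.28, 0.17, 0, 0], [0.27, 0.19, 0, 0], [0.26, 0.2, 0, 0]]
10.31 [[0.25, 0.21, 0, 0], [0.24, 0.22, 0, 0], [0.22, 0.24, 0, 0], [0.21, 0.25, 0, 0]]
10.51 [[0.2, 0.26, 0, 0], [0.19, 0.27, 0, 0], [0.17, 0.28, 0, 0], [0.16, 0.28, 0, 0]]
10.71 [[0.14, 0.29, 0, 0], [0.13, 0.3, 0, 0], [0.11, 0.3, 0, 0], [0.1, 0.31, 0, 0]]
10.91 [[0.08, 0.31, 0, 0], [0.07, 0.32, 0, 0], [0.05, 0.32, 0, 0], [0.04, 0.32, 0, 0]]
11.11 [[0.02, 0.32, 0, 0], [0.0, 0.32, 0, 0], [-0.01, 0.32, 0, 0], [-0.03, 0.32, 0, 0]]
```

>>> {"op": "drive_tool", "data": {
  "deltas": [
    [-0.06, -0.65, 0, 0],
    [0, -0.65, 0, 0],
    [0.07, -0.65, 0, 0],
    [0.13, -0.64, 0, 0],
    [0.2, -0.62, 0, 0],
    [0.26, -0.6, 0, 0]
  ]
}}

```text
clock: 15.4
eef_pos: [668.0, 83.5, 220.0]
tcp_rot: [3.138, 0.0, 3.016]
contact_force: [-1.7, 12.0, 3.6]
opening: 0.267
```

```bash
python3 -c "
from h import *
cr()"
```

```text
t15.40 ang 2.051 rad 62.3 Ftan -8.9 Frad -8.2 Fz 3.6 op 0.267 z 220.0 yaw [3.138 0.    3.016]
```

>>> {"op": "drive_tool", "data": {
  "deltas": [
    [0.31, -0.57, 0, 0],
    [0.37, -0.53, 0, 0],
    [0.42, -0.49, 0, 0],
    [0.47, -0.45, 0, 0],
    [0.51, -0.4, 0, 0],
    [0.55, -0.35, 0, 0]
  ]
}}

```text
clock: 15.9
eef_pos: [639.6, 59.3, 220.0]
tcp_rot: [3.137, 0.003, 3.016]
contact_force: [5.3, 14.6, 0.4]
opening: 0.269
```

```bash
python3 -c "
from h import *
cr()"
```

```text
t15.90 ang 2.652 rad 63.9 Ftan -10.2 Frad -11.7 Fz 0.4 op 0.269 z 220.0 yaw [3.137e+00 3.000e-03 3.016e+00]
```

```bash
sed -i "s/L=topress(s\['eef_pos'\]);a=/L=topress(s['eef_pos'])+[3.2,.5];a=/" h.py; sed -i "s/'ang',a.round(3)/'ang',(a%6.2832+6.2832).round(3)/" h.py; echo 'python3 -c "from h import *;cr()"' > c; chmod +x c
```

>>> {"op": "drive_tool", "data": {
  "deltas": [
    [0.31, -0.11, 0, 0],
    [0.31, -0.1, 0, 0],
    [0.33, -0.08, 0, 0],
    [0.33, -0.07, 0, 0]
  ]
}}

```text
clock: 16.23
eef_pos: [627.5, 55.7, 220.1]
tcp_rot: [3.14, 0.006, 3.016]
contact_force: [9.5, 2.3, -3.0]
opening: 0.267
```

```bash
bash c
```

```text
t16.23 ang 9.082 rad 64.8 Ftan -9.8 Frad -0.1 Fz -3.0 op 0.267 z 220.1 yaw [3.14  0.006 3.016]
```

>>> {"op": "drive_tool", "data": {
  "deltas": [
    [0.31, -0.09, 0, 0],
    [0.32, -0.08, 0, 0],
    [0.32, -0.06, 0, 0],
    [0.32, -0.05, 0, 0]
  ]
}}

```text
clock: 16.57
eef_pos: [614.8, 54.1, 220.1]
tcp_rot: [3.14, 0.006, 3.016]
contact_force: [10.1, 3.7, -3.2]
opening: 0.269
```

```bash
bash c
```

```text
t16.57 ang 9.28 rad 64.8 Ftan -10.2 Frad -3.5 Fz -3.2 op 0.269 z 220.1 yaw [3.14  0.006 3.016]
```

>>> {"op": "drive_tool", "data": {
  "deltas": [
    [0.32, -0.03, 0, 0],
    [0.32, -0.01, 0, 0],
    [0.32, 0, 0, 0],
    [0.32, 0.02, 0, 0]
  ]
}}

```text
clock: 16.9
eef_pos: [602.2, 55.0, 220.1]
tcp_rot: [3.141, 0.006, 3.016]
contact_force: [10.7, -0.5, -2.2]
opening: 0.266
```

```bash
bash c
```

```text
t16.90 ang 9.476 rad 64.9 Ftan -10.6 Frad -1.4 Fz -2.2 op 0.266 z 220.1 yaw [3.141 0.006 3.016]
```

>>> {"op": "drive_tool", "data": {
  "deltas": [
    [0.32, 0.04, 0, 0],
    [0.32, 0.05, 0, 0],
    [0.32, 0.07, 0, 0],
    [0.31, 0.08, 0, 0]
  ]
}}

```text
clock: 17.23
eef_pos: [589.8, 58.5, 220.1]
tcp_rot: [-3.141, 0.006, 3.016]
contact_force: [9.8, -2.5, -2.7]
opening: 0.266
```

```bash
bash c
```

```text
t17.23 ang 9.674 rad 64.9 Ftan -10.1 Frad -1.3 Fz -2.7 op 0.266 z 220.1 yaw [-3.141  0.006  3.016]
```

>>> {"op": "drive_tool", "data": {
  "deltas": [
    [0.31, 0.1, 0, 0],
    [0.3, 0.11, 0, 0]
  ]
}}

```text
clock: 17.4
eef_pos: [584.0, 61.1, 220.1]
tcp_rot: [-3.141, 0.006, 3.016]
contact_force: [10.0, -4.0, -1.6]
opening: 0.275
```

```bash
bash c
```

```text
t17.40 ang 9.773 rad 64.9 Ftan -10.7 Frad -1.0 Fz -1.6 op 0.275 z 220.1 yaw [-3.141  0.006  3.016]
```

>>> {"op": "drive_tool", "data": {
  "deltas": [
    [0.3, 0.13, 0, 0],
    [0.29, 0.14, 0, 0]
  ]
}}

```text
clock: 17.57
eef_pos: [578.3, 64.4, 220.1]
tcp_rot: [-3.141, 0.006, 3.016]
contact_force: [8.7, -4.7, -1.4]
opening: 0.265
```

```bash
bash c
```

```text
t17.57 ang 9.872 rad 64.9 Ftan -9.9 Frad -0.8 Fz -1.4 op 0.265 z 220.1 yaw [-3.141  0.006  3.016]
```

>>> {"op": "drive_tool", "data": {
  "deltas": [
    [0.28, 0.16, 0, 0],
    [0.28, 0.17, 0, 0]
  ]
}}

```text
clock: 17.73
eef_pos: [573.1, 68.1, 220.1]
tcp_rot: [-3.14, 0.005, 3.016]
contact_force: [8.9, -5.8, -1.5]
opening: 0.266
```

```bash
bash c
```

```text
t17.73 ang 9.972 rad 64.9 Ftan -10.5 Frad -1.0 Fz -1.5 op 0.266 z 220.1 yaw [-3.14   0.005  3.016]
```

>>> {"op": "drive_tool", "data": {
  "deltas": [
    [0.27, 0.19, 0, 0],
    [0.26, 0.2, 0, 0]
  ]
}}

```text
clock: 17.9
eef_pos: [568.6, 72.1, 220.1]
tcp_rot: [-3.139, 0.006, 3.016]
contact_force: [9.6, -10.0, -1.4]
opening: 0.268
```

```bash
bash c
```

```text
t17.90 ang 10.065 rad 64.9 Ftan -13.9 Frad 0.5 Fz -1.4 op 0.268 z 220.1 yaw [-3.139  0.006  3.016]
```

>>> {"op": "drive_tool", "data": {
  "deltas": [
    [0.25, 0.21, 0, 0],
    [0.24, 0.22, 0, 0]
  ]
}}

```text
clock: 18.07
eef_pos: [564.2, 76.6, 220.1]
tcp_rot: [-3.139, 0.006, 3.016]
contact_force: [9.7, -10.8, -1.1]
opening: 0.269
```

```bash
bash c
```

```text
t18.07 ang 10.162 rad 65.0 Ftan -14.5 Frad -0.3 Fz -1.1 op 0.269 z 220.1 yaw [-3.139  0.006  3.016]
```

>>> {"op": "drive_tool", "data": {
  "deltas": [
    [0.22, 0.24, 0, 0],
    [0.21, 0.25, 0, 0]
  ]
}}

```text
clock: 18.23
eef_pos: [560.2, 81.8, 220.1]
tcp_rot: [-3.138, 0.005, 3.016]
contact_force: [7.3, -13.5, 0.4]
opening: 0.268
```

```bash
bash c
```

```text
t18.23 ang 10.261 rad 65.0 Ftan -15.3 Frad 1.7 Fz 0.4 op 0.268 z 220.1 yaw [-3.138  0.005  3.016]
```

>>> {"op": "drive_tool", "data": {
  "deltas": [
    [0.2, 0.26, 0, 0],
    [0.19, 0.27, 0, 0]
  ]
}}

```text
clock: 18.4
eef_pos: [556.7, 87.3, 220.0]
tcp_rot: [-3.137, 0.005, 3.016]
contact_force: [6.7, -14.1, 1.0]
opening: 0.271
```

```bash
bash c;  python3 -c "
from h import *
d=np.load('pics/s0.npz')
def pt(dd,n):
    P=cloud(d,dd);L=topress(P);z=P[...,2];k=(abs(L[...,1])<60)&(L[...,0]>30)&(L[...,0]<62)&(z>54)&(z<110);print(n,'platen top',np.median(z[k]),k.sum())
    k=(abs(L[...,1])<60)&(L[...,0]>67)&(L[...,0]<83)&(z>40)&(z<55);print('  book top strip',np.median(z[k]) if k.sum() else None,k.sum())
pt(d['d'],0);pt(np.load('pics/s3.npz')['d'],3);p,dd=save('scene','s4');pt(dd,4);cr()"
```

```text
t18.40 ang 10.362 rad 65.0 Ftan -15.6 Frad 1.0 Fz 1.0 op 0.271 z 220.0 yaw [-3.137  0.005  3.016]
0 platen top 97.8016610930826 408
  book top strip 46.58196409822867 4
3 platen top 74.91304111818698 406
  book top strip 49.487270753484836 209
4 platen top 61.525385324075984 411
  book top strip 49.71200824466983 237
t18.45 ang 10.37 rad 65.1 Ftan -13.8 Frad 0.6 Fz 0.7 op 0.266 z 220.0 yaw [-3.138  0.004  3.016]
```

>>> {"op": "drive_tool", "data": {
  "deltas": [
    [0.17, 0.28, 0, 0],
    [0.16, 0.28, 0, 0],
    [0.14, 0.29, 0, 0],
    [0.13, 0.3, 0, 0]
  ]
}}

```text
clock: 18.78
eef_pos: [551.6, 99.1, 220.0]
tcp_rot: [-3.137, 0.003, 3.016]
contact_force: [3.6, -16.6, 4.3]
opening: 0.269
```

```bash
bash c
```

```text
t18.78 ang 10.561 rad 65.1 Ftan -16.9 Frad 1.6 Fz 4.3 op 0.269 z 220.0 yaw [-3.137e+00  3.000e-03  3.016e+00]
```

>>> {"op": "drive_tool", "data": {
  "deltas": [
    [0.11, 0.3, 0, 0],
    [0.1, 0.31, 0, 0],
    [0.08, 0.31, 0, 0]
  ]
}}

```text
clock: 19.03
eef_pos: [549.3, 108.5, 220.0]
tcp_rot: [-3.136, 0.002, 3.016]
contact_force: [0.3, -15.9, 6.1]
opening: 0.267
```

```bash
bash c
```

```text
t19.03 ang 10.709 rad 65.1 Ftan -15.7 Frad 2.2 Fz 6.1 op 0.267 z 220.0 yaw [-3.136e+00  2.000e-03  3.016e+00]
```

>>> {"op": "drive_tool", "data": {
  "deltas": [
    [0, 0, 0, 0],
    [0, 0, 0, 0]
  ]
}}

```text
clock: 19.2
eef_pos: [549.2, 108.9, 220.0]
tcp_rot: [-3.137, 0.002, 3.017]
contact_force: [0.3, -13.0, 6.8]
opening: 0.268
```

```bash
bash c
```

```text
t19.20 ang 10.716 rad 65.2 Ftan -12.9 Frad 1.7 Fz 6.8 op 0.268 z 220.0 yaw [-3.137e+00  2.000e-03  3.017e+00]
```

>>> {"op": "drive_tool", "data": {
  "deltas": [
    [0.05, 0.3, 0, 0],
    [0.01, 0.1, 0, 0],
    [0, 0, 0, 0]
  ]
}}

```text
clock: 19.45
eef_pos: [548.7, 112.6, 220.0]
tcp_rot: [-3.136, 0.001, 3.016]
contact_force: [-0.7, -15.3, 7.8]
opening: 0.271
```

```bash
bash c
```

```text
t19.45 ang 10.773 rad 65.1 Ftan -15.2 Frad 2.2 Fz 7.8 op 0.271 z 220.0 yaw [-3.136e+00  1.000e-03  3.016e+00]
```

>>> {"op": "drive_tool", "data": {
  "deltas": [
    [0, -0.2, 0, 0],
    [0, -0.1, 0, 0],
    [0, 0, 0, 0]
  ]
}}

```text
clock: 19.7
eef_pos: [548.7, 112.2, 220.0]
tcp_rot: [-3.141, 0.001, 3.016]
contact_force: [-0.4, -1.3, 6.5]
opening: 0.266
```

```bash
bash c; python3 -c "
from h import *
st()"
```

```text
t19.70 ang 10.767 rad 65.2 Ftan -1.2 Frad 0.5 Fz 6.5 op 0.266 z 220.0 yaw [-3.141e+00  1.000e-03  3.016e+00]
t19.70 press [-66.7 -15.3] z 220.0 rpy [-3.141e+00  1.000e-03  3.016e+00] yawerr -0.0 F press [-0.2 -1.3  6.5] op 0.266 q [ 0.2   0.28  1.8  -0.    1.06 -1.25]
```

>>> {"op": "drive_tool", "data": {
  "deltas": [
    [0, 0, 0, 0],
    [0, 0, 0, 0],
    [0, 0, 0, 0],
    [0, 0, 0, 0],
    [0, 0, 0, 0],
    [0, 0, 0, 0],
    [0, 0, 0, 0],
    [0, 0, 0, 0]
  ],
  "jaw": 0
}}

```text
clock: 20.37
eef_pos: [548.2, 112.7, 219.2]
tcp_rot: [-3.142, -0.0, 3.016]
contact_force: [-0.8, -0.7, 0.6]
opening: 0.996
```

>>> {"op": "drive_tool", "data": {
  "deltas": [
    [0, 0, -1, 0],
    [0, 0, -2, 0],
    [0, 0, -3, 0],
    [0, 0, -3, 0],
    [2, 0, -3, 0],
    [3, 0, 0, 0],
    [3, 0, 0, 0],
    [3, 0, 0, 0],
    [3, 0, 0, 0],
    [3, 0, 0, 0],
    [0, 0, 0, 0],
    [0, 0, 0, 0]
  ]
}}

```text
clock: 21.37
eef_pos: [378.7, 134.2, 340.4]
tcp_rot: [3.141, 0.002, 3.017]
contact_force: [-0.2, -1.0, -0.6]
opening: 0.995
```

```bash
python3 -c "
from h import *
st()
p,d=save('scene','s5');b,d2=save('top','t5');c=np.load('pics/s5.npz')
P=cloud(c,d);L=topress(P);z=P[...,2];k=(abs(L[...,1])<60)&(L[...,0]>30)&(L[...,0]<62)&(z>54)&(z<110);print('platen top',np.median(z[k]))
for Q in (P,cloud(np.load('pics/t5.npz'),d2)):
    L=topress(Q)+[1.5,1];z=Q[...,2];k=(z>240)&(z<250)&(np.hypot(*np.moveaxis(L,-1,0))<85);
    if k.sum():q=L[k].mean(0);print('cap',q,k.sum(),np.arctan2(*q)%6.2832+6.2832)
L=topress(P);z=P[...,2];k=(z>46)&(z<54)&(L[...,0]>66)&(L[...,0]<84.5)&(abs(L[...,1])<80)
for y in(-60,-30,0,30,50):
    s=k&(abs(L[...,1]-y)<8);print(y,s.sum(),L[s][:,0].max() if s.sum() else '')
cv2.imwrite('pics/fin.png',np.hstack([cv2.resize(p[180:360,220:450],(400,313)),cv2.resize(b[80:260,60:360],(400,240))[:0] if 0 else cv2.resize(b[100:335,70:370],(400,313))])[:,:,::-1])"
```

```text
t21.37 press [-238.1  -14.8] z 340.4 rpy [3.141e+00 2.000e-03 3.017e+00] yawerr 0.001 F press [-0.1 -1.  -0.6] op 0.995 q [ 0.34 -0.1   1.95 -0.    1.29 -1.11]
platen top 61.63628418378312
cap [-59.03518571 -11.47004197] 44 10.803702915454075
cap [-61.71834091 -14.40026681] 30 10.766382179654636
-60 30 84.46391901920278
-30 33 84.40455033535571
0 31 83.42097251020343
30 30 84.36887102029763
50 29 84.19652547902007
```

View pics/fin.png

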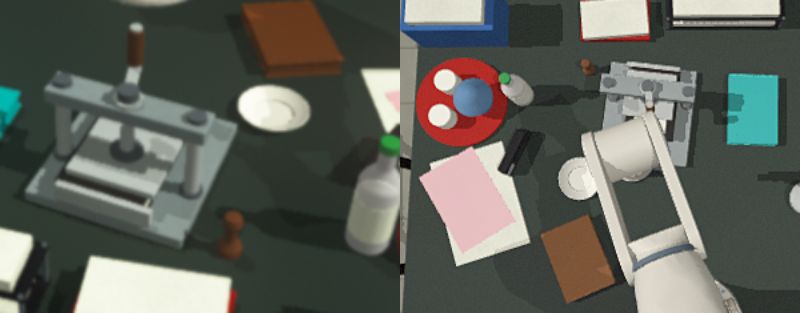

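```bash
python3 -c "
from rig import job
print(job.sign_off())"
```

```text
the job is handed in; nothing more can be done
None
```

The account book is against the back stop and the platen is wound down on it, about an eighth of a turn past contact. I handed the job in at about 21.5 s on the clock.

- **Book:** I pushed the fore edge with the open fingers, at about 3 N while it slid and about 12 N once it met the stop. After backing off, the wrist camera put the fore edge at x ≈ -115.2 mm. It was straight to within 0.5 mm across the width, so the spine sits flat.
- **Crank:** I held the sleeve the whole time while winding from about 0.52 rad. Drag stayed near 10 N, then rose to about 14 N at about 10.0 rad, which is where the platen met the book. I stopped at 10.77 rad, about 0.12 turn further, with drag at 15 to 17 N. I then took the force off and let go.
- **Final views:** The platen top is at 61.6 mm, the expected height for resting on the book. In the two views the crank cap gives 10.77 and 10.80 rad. Everything visible nearby, including the saucer, stamp and bottle, looked undisturbed. The gripper is clear of everything.

Two readings differed from the description. The drag rose about 3.4 N within 0.1 rad, more abruptly than the 4 N per tenth of a turn given. I took contact as about 10.0 rad because the platen height measured by camera agreed with it. The crank centre also came out about 3 mm off my camera estimate, which I corrected while winding. Some sideways force built up in the meantime, up to about 12 N at the readings.

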